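# Hang the spatula back on the galley rail with its S-hook

### The arm

A 6-joint arm with a two-finger parallel gripper is mounted at the origin on the work surface. World frame = base frame: x ahead of the robot, y to its left, z up, the work surface at z = 0. Lengths are in m, angles in rad, forces in N, time in s.
With the tool pointing down it reaches from about 0.35 to 0.875 m from the base axis. Payload 15.5 kg.
Tool frame: the origin (TCP) lies on the centre line of the jaws, within the pads' length; the fingertips stand 11 mm ahead of it and the grasp point (between the pads) lies 8 mm behind it; z points along the fingers, y is the line along which they close (so a half turn about z gives the same grasp; the last joint's range is limited). The gripper opens to 85 mm and grips with 20 to 120 N. Pads are 22 mm wide; open, the fingers measure 114 mm over their backs; the gripper's body (76 mm by 85 mm) begins 54 mm behind the grasp point. The pads swing forward as they close: fully open they stand 13 mm farther back than shut.
Start: joints at [1.056, 0.494, 1.345, -0, 1.302, -0.096], TCP at [0.255, 0.571, 0.242] pointing down, gripper open.
Joint ranges: [-2.91, 2.91], [-0.82, 2.16], [0.22, 2.67], [-1.22, 4.37], [0.12, 2.79], [-3.08, 3.08]. Speed limits (rad/s): [1.89, 1.89, 2.57, 3.01, 3.01, 3.01].

### API

Orientations are given as a rotation vector (axis times angle).
In Python, from workcell import r gives the robot as it stands.
- The arm moves only by the shell command python3 -m handwheel 'ROWS' [FORCE]. ROWS is JSON, a list of rows, each a list of 3 entries, a list of its own where there are three numbers: the shift along the world's x, y, z in units of 0.3 m (1.0 is 0.3 m), then the turn, a rotation vector about the world's x, y, z in units of 360 degrees (1.0 is 360 degrees), then the opening, from 0 (shut) to 1 (fully open). A call has 1 to 8 rows; each row is the pose to reach, as a shift and turn from the pose commanded when the call began, turning the shorter way round; what a row does not reach only later rows make up. A row lasts 1/8 s, in which the tool goes at most 62.5 mm and 10.7 degrees, less where a joint would pass 70% of its speed; a pose out of reach is approached as far as the arm can. A call with a number of a shift or a turn outside -1 to 1 is refused whole. A call with a gripper value outside its range is refused whole. The fingers move at their own pace and stop on an object; FORCE is the grip in N (left out, the last holds). Time passes only in rows, so rows that repeat a pose let the fingers close. It gives the time, the measured TCP pose, the force, the opening and the grip force at its end, in the units of the state.
- r.get_state(): the state, without advancing time (a new reading comes with each control period).
- r.snapshot(name): name is "side" or "top"; returns (picture, depth): 420x560x3 uint8, red, green, blue; 420x560 float32, m along the optical axis (not along the pixel's ray), 0 where there is no reading.
- r.calibration(name): a dict with "K" (3x3 intrinsics, pixels), "world_from_camera" (4x4, takes a point from camera to world coordinates). Camera axes: x right, y down, z forward; pixel columns grow to the right and rows downward; lengths in m; the calibration is good to about 2 mm. A picture is of the moment at which its call begins. calibration takes no time and is no camera call.
- r.close_job(): hands the job in; it is judged then, once.
Trained networks look in the newest picture that a camera, given by its name, has taken for a name from the list of things; names that differ only in an ending like _2 or _b are one class to them, and where a whole thing is asked for, a point or a joint stands for the part that bears it (a point fixed in the world has none). Each returns a list of dicts, best first, with "confidence" (0 to 1); they miss things now and then, are a little off and sometimes report something else, mostly with a low value. They report only what shows in the picture. A call takes as long as a camera call. They do not tell look-alikes from the thing itself.
- r.look_for(camera, label): "point" ([column, row] as shares, 0 to 1, of the picture: columns of its width, rows of its height, amid what is visible of it).
- r.regions_of(camera, label): "region" (420x560 bool, what is visible of it) and "point" ([column, row] as shares, 0 to 1, of the picture: columns of its width, rows of its height, amid what is visible of it).
- r.place_of(camera, label): "point" ([column, row] as shares, 0 to 1, of the picture: columns of its width, rows of its height: a listed point, or the origin of a listed thing).
The state is a dict: "time": time; "q": joint angles; "joint_velocities": joint speeds; "joint_torque": joint torques, N m; "eef_pos": TCP position; "tcp_rot": TCP orientation; "force": force on the tool from outside, world axes, zero at the start; "torque": the same for the moment, N m; "opening": opening from 0.0 (shut) to 1.0 (fully open); "grip_force": force on a finger pad.
Only numpy, scipy, OpenCV 4.12 (cv2) and the standard library are available. Lean on these libraries where they do the work, as an engineer would, in place of code of your own. Each camera call takes 0.05 s, during which the arm holds its last target. There are 200 camera calls.

### The job

Take the empty S-hook off the rail, pass its lower bend through the hole in the green spatula's handle, lift the spatula out of its wooden rest with the held hook, and hang the hook with the spatula on it back over the rail's bar, anywhere between the posts. Let go so that the spatula hangs straight down with no more than a slight sway, and leave the mixer, jug, bowl and jar undisturbed.

Things in the scene. Friction and masses are not known exactly. Their poses are not given: they have to be found in the camera images.
- rail: Fixed steel rail: a round bar 12 mm in diameter and 280 mm long on two upright posts; bar axis 325 mm above the counter. Origin on the counter under the bar's middle; y along the bar, x level and square to it, pointing away from the robot (yaw within about 0.3 rad), z up.
- s_hook: S-hook, 157 mm tall, 7 mm steel wire with a wooden grip block, 90 g, hanging loose on the bar at the start, its plane square to the bar. z up; x in the plane of the S, towards the open side of the top bend (away from the robot as hung). Shank centre line through (x, z) = (-14, 34), (-14, 14), (18, -70), (18, -84) mm. Origin 48 mm below the crown, 102 mm above the lowest wire centre.
- hook_grip (a point): Centre of the wooden block round the shank (hook frame -21, 0, 4 mm): 12 mm thick across the plane of the S, 22 mm along x, 36 mm along z. As hung it is only about 35 mm below and 21 mm in front of the bar's axis: come in tilted 25 to 45 degrees from the robot's side, fingers closing along the bar.
- hook_crown (a point): Wire centre at the top of the top bend (hook frame 0, 0, 48 mm), a half circle of radius 14 mm with its free end at x 16, z 31 mm. Hung, it is 9.5 mm straight above the bar's axis. To pass over the bar the hook must rise 20 to 25 mm from its hung height; much more brings the fingers up against the bar from below.
- hook_bend (a point): Wire centre at the bottom of the lower bend (hook frame 0, 0, -102 mm), a half circle of radius 18 mm; a hanging thing comes to rest here.
- hook_tip (a point): Very end of the lower bend's upturned free end (hook frame -19, 0, -68.5 mm), on the robot's side as hung; it goes up through the hole.
- spatula: Loose flat green spatula, 168 mm long, 5 mm thick, about 80 g; handle 18 mm, blade 52 mm wide. Its eye plate (40 by 44 mm) has a 24 mm round hole. Origin: hole centre; x along it to the handle's end (20 mm off), blade edge at x = -148 mm; z square to the flat. It starts leaning on its rest, blade low and towards the robot, x rising 35 degrees, hole 117 mm above the counter.
- rest: Fixed wooden rest, 120 mm long, 85 mm wide, 95 mm high: a board sloping up at 35 degrees away from the robot, with a lip at its low end and low guides by the blade. Origin on the counter; x level, the way the spatula rises (yaw within 0.3 rad of away from the robot). Spatula hole at (30, 0, 117) mm; the board ends 44 mm short of it and nothing is under the eye plate.
- mixer: Bystander: steel hand mixer, 190 mm long (y), 85 mm wide, 140 mm high with its black handle and red side lever. Origin under its middle.
- jug: Bystander: glass measuring jug with a handle, 90 mm across, 120 mm high. Origin under its middle.
- bowl: Bystander: dark wooden bowl, 124 mm across, 55 mm high. Origin under its middle.
- jar: Bystander: clear plastic jar with a red screw lid, 80 mm across, 110 mm high. Origin under its middle.
There are look-alikes about, which are no part of the job. There is more than one size of the s_hook; the job needs the smallest.

How it is judged:
By the outcome, as a careful person would: the job done as asked, in the order asked, and still so for the second after the job is handed in, with the robot touching nothing.
It also fails if it takes over 72 s, if anything falls off the work surface, if the arm or the gripper's body presses on something with over 40 N, if the wrist force passes 120 N, or if a joint passes its speed limit or range.

## Working session

There is one attempt and no reset: what is moved stays moved. The work goes in short steps, Python scripts to look and compute and a shell command to move; the robot and the scene stay as the last step left them, time stands still between calls to the robot, and variables do not carry over. Pictures are saved under pics/ and viewed, at most 10 in all, crops included, and the job is handed in when it is done.

```bash
mkdir -p pics; cat > h.py <<'E'
import numpy as np, cv2
from workcell import r
def snap(c,name=None):
    im,d=r.snapshot(c)
    if name: cv2.imwrite(f'pics/{name}.png',im[:,:,::-1])
    return im,d
def ray(c,px):
    k=r.calibration(c);T=np.array(k['world_from_camera'])
    v=T[:3,:3]@np.linalg.solve(np.array(k['K']),[px[0],px[1],1.]);return T[:3,3],v
def at_depth(c,px,d): o,v=ray(c,px);return o+v*d
def at_z(c,px,z): o,v=ray(c,px);return o+v*(z-o[2])/v[2]
def cloud(c,d):
    k=r.calibration(c);T=np.array(k['world_from_camera']);K=np.array(k['K'])
    v,u=np.mgrid[:d.shape[0],:d.shape[1]]
    P=np.stack([(u-K[0,2])/K[0,0]*d,(v-K[1,2])/K[1,1]*d,d],-1)
    return P@T[:3,:3].T+T[:3,3]
def proj(c,p):
    k=r.calibration(c);T=np.linalg.inv(np.array(k['world_from_camera']))
    q=np.array(k['K'])@(T[:3,:3]@np.array(p)+T[:3,3]);return q[:2]/q[2]
E
python3 - <<'E'
from h import *
np.set_printoptions(precision=3,suppress=True)
for c in ['side','top']:
    im,d=snap(c,c+'0')
    print(c,np.array(r.calibration(c)['world_from_camera']))
    for l in ['rail','s_hook','hook_grip','hook_crown','hook_bend','hook_tip','spatula','rest','mixer','jug','bowl','jar']:
        for o in r.place_of(c,l)[:4]:
            p=np.array(o['point'])*[560,420]; u=np.clip(p.astype(int),0,[559,419]); z=d[u[1],u[0]]
            print(l,round(o['confidence'],2),p.round(1),at_depth(c,p,z))
print(r.get_state()['time'],r.get_state()['tcp_rot'])
E
```

```text
side [[-0.994 -0.068  0.082  0.4  ]
 [-0.106  0.638 -0.763  1.069]
 [ 0.    -0.767 -0.641  1.103]
 [ 0.     0.     0.     1.   ]]
s_hook 0.82 [151.3 337.4] [ 0.803  0.273 -0.004]
s_hook 0.76 [378.6 368.4] [0.29  0.58  0.395]
s_hook 0.67 [229.8 258.5] [0.586 0.259 0.287]
hook_grip 0.92 [366. 373.] [0.262 0.333 0.015]
hook_grip 0.79 [137.9 339.9] [0.828 0.299 0.015]
hook_grip 0.61 [237.4 257.8] [0.567 0.269 0.301]
hook_crown 0.83 [380.6 400.5] [0.279 0.591 0.323]
hook_crown 0.6 [154.9 359.1] [ 0.776  0.337 -0.004]
hook_crown 0.58 [228.2 242.4] [0.587 0.258 0.335]
hook_bend 0.85 [371.1 331.1] [ 0.243  0.195 -0.003]
hook_bend 0.62 [228.1 285.4] [ 0.638  0.078 -0.002]
hook_tip 0.85 [137.1 310.6] [0.861 0.202 0.008]
hook_tip 0.66 [361.7 342.1] [0.268 0.236 0.002]
hook_tip 0.64 [229.3 240.9] [0.587 0.249 0.331]
hook_tip 0.64 [298.  185.6] [ 0.475 -0.374  0.027]
spatula 0.69 [255.5 188. ] [ 0.601 -0.238  0.108]
spatula 0.66 [313.7 279.2] [0.4   0.036 0.006]
rest 0.84 [265.7 218.8] [ 0.566 -0.211  0.007]
mixer 0.74 [228.2 260.3] [0.59  0.258 0.28 ]
mixer 0.72 [203.6 261.5] [0.705 0.063 0.071]
[... 689 characters left out ...]
73 0.105]
hook_bend 0.85 [228.6 290.3] [0.253 0.192 0.013]
hook_bend 0.69 [243.1 121.1] [0.842 0.158 0.011]
hook_bend 0.5 [204.3 181.9] [0.587 0.251 0.184]
hook_tip 0.89 [217.3 286.1] [0.266 0.23  0.011]
hook_tip 0.58 [200.1 180.4] [0.629 0.304 0.002]
hook_tip 0.56 [230.5 119.6] [ 0.852  0.205 -0.005]
spatula 0.98 [359.5 181.8] [ 0.629 -0.252 -0.002]
spatula 0.18 [282.5 244.4] [0.409 0.013 0.007]
rest 0.69 [350.6 198.6] [ 0.557 -0.208  0.08 ]
rest 0.26 [358.9 178.6] [ 0.614 -0.228  0.126]
mixer 0.7 [289.9 151.9] [ 0.714 -0.009  0.072]
jug 0.79 [408.6 225. ] [ 0.48  -0.416  0.005]
bowl 0.82 [283.5 247.3] [0.399 0.01  0.007]
jar 0.81 [167.7 229.1] [0.448 0.377 0.11 ]
1.3 [-0.655 -3.073  0.   ]
```

View pics/side0.png

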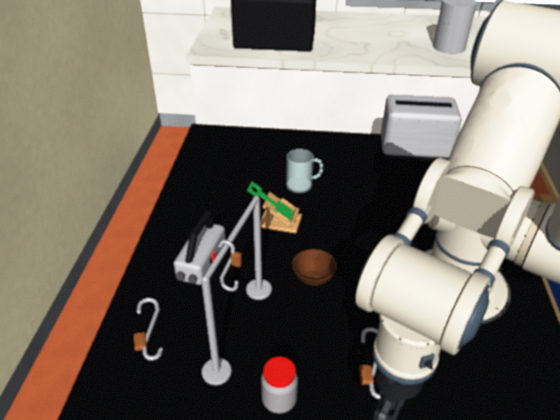

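View pics/top0.png

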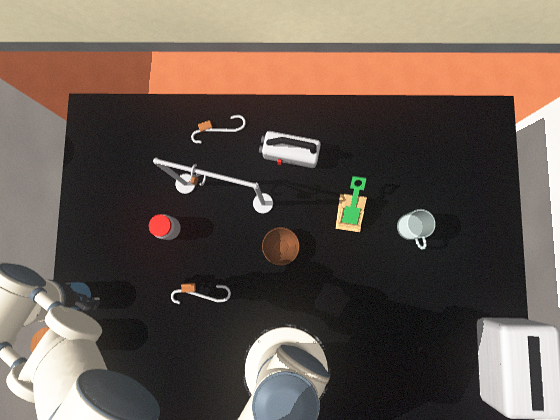

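```bash
cat > m.py <<'E'
from h import *
np.set_printoptions(precision=4,suppress=True)
for c in ['side','top']:
    im,d=snap(c); P=cloud(c,d); hsv=cv2.cvtColor(im,cv2.COLOR_RGB2HSV); ok=d>0
    # green spatula
    g=ok&(hsv[...,0]>45)&(hsv[...,0]<80)&(hsv[...,1]>150)&(hsv[...,2]>60)
    n,lab,st,_=cv2.connectedComponentsWithStats(g.astype(np.uint8)); i=1+st[1:,4].argmax(); g=lab==i
    G=P[g]; m=np.median(G,0); G=G[np.linalg.norm(G-m,axis=1)<.14]
    print(c,'spat n',len(G),'mean',G.mean(0)); u,s,v=np.linalg.svd(G-G.mean(0),full_matrices=False); print(' axes',v,s)
    cs,h=cv2.findContours(g.astype(np.uint8),cv2.RETR_CCOMP,cv2.CHAIN_APPROX_NONE)
    for k,q in enumerate(cs):
        if h[0][k][3]>=0 and len(q)>8:
            (e,a,_)=cv2.fitEllipse(q); print(' hole px',e,a,at_z(c,e,.117))
    # bar
    b=ok&(abs(P[...,2]-.327)<.012)&(P[...,0]>.45)&(P[...,0]<.75)&(P[...,1]>-.05)&(P[...,1]<.45)
    B=P[b]; B=B[abs(B[:,2]-np.median(B[:,2]))<.008]
    pf=np.polyfit(B[:,1],B[:,0],1)
    for _ in range(4):
        e=B[:,0]-np.polyval(pf,B[:,1]); B=B[abs(e)<.009]; pf=np.polyfit(B[:,1],B[:,0],1)
    print(' bar n',len(B),'x=a*y+b',pf,'y',B[:,1].min(),B[:,1].max(),'z',np.median(B[:,2]),B[:,2].max())
    a=np.arctan(-pf[0]);print(' yaw',a)
    # hook orange block
    o=ok&(hsv[...,0]>5)&(hsv[...,0]<22)&(hsv[...,1]>120)&(P[...,2]>.2)&(P[...,2]<.34)&(P[...,0]>.5)&(P[...,0]<.65)&(P[...,1]>.1)&(P[...,1]<.4)
    O=P[o]; print(' block n',len(O),O.mean(0),O.min(0),O.max(0))
    for t,rg in (('hook',[(.14,.315),(.5,.72),(.15,.33)]),):
        w=ok&(P[...,2]>rg[0][0])&(P[...,2]<rg[0][1])&(P[...,0]>rg[1][0])&(P[...,0]<rg[1][1])&(P[...,1]>rg[2][0])&(P[...,1]<rg[2][1])
        H=P[w]; R=np.array([[np.cos(a),np.sin(a)],[-np.sin(a),np.cos(a)]]); L=H[:,:2]@R.T
        y0=np.median(L[:,1]); k=abs(L[:,1]-y0)<.03
        print(' hook local n',k.sum(),'y',y0,'x',np.percentile(L[k,0],[2,50,98]),'z',np.percentile(H[k,2],[1,50,99]), 'bar local x',(np.array([pf[1],0])@R.T))
im,d=r.snapshot('side'); cv2.imwrite('pics/crop1.png',cv2.resize(im[150:390,120:330,::-1],None,fx=2.5,fy=2.5,interpolation=cv2.INTER_CUBIC))
E
python3 m.py
```

```text
side spat n 315 mean [ 0.5535 -0.2155  0.0817]
 axes [[-0.814   0.1019 -0.5718]
 [ 0.132  -0.9263 -0.3529]
 [ 0.5657  0.3627 -0.7406]] [0.9597 0.2992 0.1174]
 hole px (254.3821258544922, 189.3821258544922) (3.2759103775024414, 6.237696647644043) [ 0.6014 -0.2184  0.117 ]
 bar n 567 x=a*y+b [0.2433 0.5286] y 0.0829103441251855 0.36871411520374775 z 0.32933541551736556 0.33684853165097806
 yaw -0.23862659205357167
 block n 124 [0.571  0.2653 0.2943] [0.5619 0.2556 0.2722] [0.584  0.2706 0.3095]
 hook local n 299 y 0.39136004645796413 x [0.4843 0.5016 0.536 ] z [0.1856 0.2766 0.3137] bar local x [0.5137 0.125 ]
top spat n 448 mean [ 0.5439 -0.2174  0.0775]
 axes [[-0.8126  0.1146 -0.5715]
 [ 0.1361  0.9907  0.0052]
 [ 0.5667 -0.0736 -0.8206]] [1.105  0.2729 0.0541]
 hole px (357.6233215332031, 182.88885498046875) (7.936559200286865, 9.068352699279785) [ 0.6018 -0.2251  0.117 ]
 bar n 486 x=a*y+b [0.2432 0.5291] y 0.07664622754578586 0.3631704907762714 z 0.3286358994872841 0.3364486374571869
 yaw -0.23855879197743582
 block n 46 [0.5693 0.255  0.2995] [0.5599 0.2492 0.2768] [0.5799 0.2634 0.3139]
 hook local n 95 y 0.3826005091439465 x [0.4834 0.4981 0.5254] z [0.1844 0.2865 0.3135] bar local x [0.5141 0.125 ]
```

View pics/crop1.png

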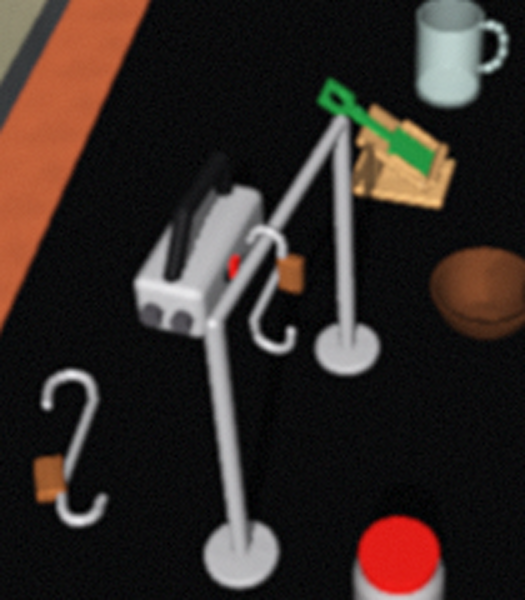

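Three S-hooks are in view. Two lie on the counter, at side px (150,330) and (370,370). The third hangs on the bar at (230,258), with its block at (237,258). Only the hung one is on the rail, and its lowest point at z≈0.184 matches the 157 mm size. The crop confirms that it is empty, with the block on the robot's side. The green spatula's hole is at (254,189).

```bash
cat > g.py <<'E'
import sys
from h import *
from scipy.spatial.transform import Rotation as Ro
np.set_printoptions(precision=4,suppress=True)
RY=-.2386
def tool(yaw,tilt):
    c,s=np.cos(yaw),np.sin(yaw); x=np.array([c,s,0]); z=np.sin(tilt)*x-np.cos(tilt)*np.array([0,0,1.])
    y=np.array([-s,c,0]); return np.stack([np.cross(y,z),y,z],1)
def L(x,y,z,yaw=RY): return np.array([np.cos(yaw)*x-np.sin(yaw)*y,np.sin(yaw)*x+np.cos(yaw)*y,z])
def to(p,R):
    s=r.get_state(); T=Ro.from_matrix(R)*Ro.from_rotvec(s['tcp_rot']).inv()
    print('t',s['time'],'pos',s['eef_pos'],'target',p,'shift',(p-s['eef_pos'])/.3,'turn',T.as_rotvec()/2/np.pi)
BLK=L(.4945,.385,.2905); TILT=np.radians(35)
E
python3 - <<'E'
from g import *
R=tool(RY,TILT); g=BLK+.008*R[:,2]
to(g-.09*R[:,2],R); to(g,R)
E
```

```text
t 1.45 pos [0.2547 0.5707 0.2423] target [0.5258 0.2683 0.3577] shift [ 0.9035 -1.0079  0.3847] turn [-0.0315 -0.0921  0.0279]
t 1.45 pos [0.2547 0.5707 0.2423] target [0.5759 0.2561 0.2839] shift [ 1.0707 -1.0486  0.1389] turn [-0.0315 -0.0921  0.0279]
```

```bash
python3 -m handwheel '[[[0.05,-0.05,0.15],[0,0,0],0.6],[[0.2,-0.2,0.3],[-0.005,-0.015,0.005],0.6],[[0.35,-0.4,0.385],[-0.01,-0.04,0.01],0.6],[[0.5,-0.55,0.385],[-0.02,-0.06,0.02],0.6],[[0.65,-0.7,0.385],[-0.0315,-0.092,0.028],0.6],[[0.78,-0.86,0.385],[-0.0315,-0.092,0.028],0.6],[[0.9,-1.0,0.385],[-0.0315,-0.092,0.028],0.6],[[0.9,-1.0,0.385],[-0.0315,-0.092,0.028],0.6]]' 40
python3 - <<'E'
from g import *
R=tool(RY,TILT); g=BLK+.008*R[:,2]
to(g-.09*R[:,2],R); to(g,R)
E
```

```text
time: 2.45
eef_pos: [0.526, 0.2682, 0.358]
tcp_rot: [0.304, 2.515, -0.097]
force: [-0.5, -0.5, -0.3]
opening: 0.605
grip_force: 0.0
t 2.45 pos [0.526  0.2682 0.358 ] target [0.5258 0.2683 0.3577] shift [-0.0009  0.0006 -0.0011] turn [ 0.0001 -0.0001  0.0003]
t 2.45 pos [0.526  0.2682 0.358 ] target [0.5759 0.2561 0.2839] shift [ 0.1663 -0.0401 -0.2469] turn [ 0.0001 -0.0001  0.0003]
```

```bash
python3 -m handwheel '[[[0.04,-0.01,-0.06],[0,0,0],0.5],[[0.08,-0.02,-0.12],[0,0,0],0.5],[[0.12,-0.03,-0.18],[0,0,0],0.5],[[0.145,-0.035,-0.215],[0,0,0],0.5],[[0.166,-0.04,-0.247],[0,0,0],0.5],[[0.166,-0.04,-0.247],[0,0,0],0.5]]' 40
python3 - <<'E'
from h import *
a,_=snap('side');b,_=snap('top')
f=lambda i,x,y:cv2.resize(i[y:y+120,x:x+80,::-1],None,fx=5,fy=5,interpolation=cv2.INTER_CUBIC)
cv2.imwrite('pics/grasp.png',np.hstack([f(a,195,200),f(b,160,130)]))
E
```

```text
time: 3.2
eef_pos: [0.5746, 0.2586, 0.2832]
tcp_rot: [0.301, 2.517, -0.096]
force: [0.3, -0.4, -0.3]
opening: 0.5
grip_force: 0.0
```

View pics/grasp.png

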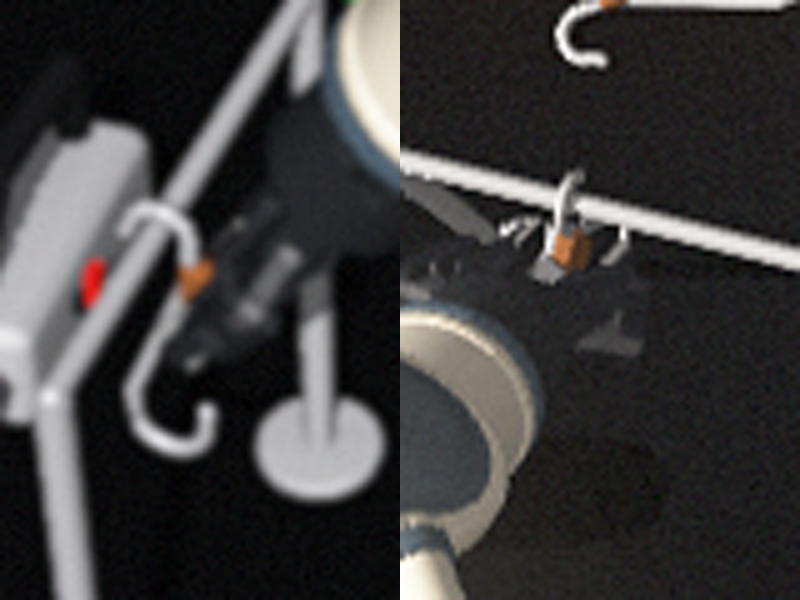

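The block is between the open fingers, a few mm nearer the +y finger. The top view puts the block at crop x≈570 and the pads at 548 and 615. I'll shift slightly along the bar and close.

```bash
python3 -m handwheel '[[[0.003,0.012,0],[0,0,0],0.5],[[0.003,0.012,0],[0,0,0],0.3],[[0.003,0.012,0],[0,0,0],0.2],[[0.003,0.012,0],[0,0,0],0.1],[[0.003,0.012,0],[0,0,0],0],[[0.003,0.012,0],[0,0,0],0],[[0.003,0.012,0],[0,0,0],0],[[0.003,0.012,0],[0,0,0],0]]' 60
cat >> m.py <<'E'
E
cat > hk.py <<'E'
from g import *
# observe hook: crown/bend/grip/tip by both cameras, triangulated
def tri(a,b):
    A=[];B=[]
    for c,p in (('side',a),('top',b)):
        o,v=ray(c,p);v=v/np.linalg.norm(v);M=np.eye(3)-np.outer(v,v);A.append(M);B.append(M@o)
    A=np.vstack(A);x=np.linalg.lstsq(A,np.hstack(B),rcond=None)[0];return x,np.linalg.norm(A@x-np.hstack(B))
def obs(labels=('hook_crown','hook_bend','hook_tip','hook_grip'),near=None,rad=.25):
    snap('side');snap('top')
    for l in labels:
        best=[]
        for a in r.place_of('side',l)[:4]:
            for b in r.place_of('top',l)[:4]:
                x,e=tri(np.array(a['point'])*[560,420],np.array(b['point'])*[560,420])
                if e<.02 and (near is None or np.linalg.norm(x-near)<rad): best.append((e,x,a['confidence'],b['confidence']))
        for q in sorted(best,key=lambda q:q[0])[:2]: print(l,q[1],'err',round(q[0],4),q[2:])
E
python3 -c "
from hk import *
s=r.get_state();print(s['eef_pos'],s['force'],s['opening'],s['grip_force'])
obs(near=s['eef_pos'])"
```

```text
time: 4.3
eef_pos: [0.5755, 0.2623, 0.2837]
tcp_rot: [0.301, 2.516, -0.096]
force: [-0.5, -0.4, 2.7]
opening: 0.132
grip_force: 60.1
[0.5755 0.2623 0.2837] [-0.5224 -0.4152  2.6977] 0.13203211430635034 60.07429897785187
hook_crown [0.5965 0.2514 0.3245] err 0.0043 (0.62, 0.63)
hook_bend [0.5965 0.2502 0.1899] err 0.003 (0.67, 0.61)
hook_tip [0.5699 0.2616 0.2297] err 0.001 (0.48, 0.56)
hook_grip [0.5724 0.2559 0.2839] err 0.0007 (0.63, 0.52)
```

```bash
python3 -m handwheel '[[[0,0,0.02],[0,0,0],0],[[0,0,0.04],[0,0,0],0],[[0,0,0.06],[0,0,0],0],[[0,0,0.075],[0,0,0],0],[[0,0,0.075],[0,0,0],0],[[0,0,0.075],[0,0,0],0]]'
```

```text
time: 5.9
eef_pos: [0.5753, 0.2623, 0.306]
tcp_rot: [0.301, 2.516, -0.096]
force: [0.4, 0.2, -1.5]
opening: 0.132
grip_force: 60.1
```

```bash
python3 -m handwheel '[[[-0.04,0.01,0],[0,0,0],0],[[-0.08,0.02,0],[0,0,0],0],[[-0.12,0.03,0],[0,0,0],0],[[-0.17,0.041,0],[0,0,0],0],[[-0.227,0.055,0],[0,0,0],0],[[-0.227,0.055,0],[0,0,0],0]]'
python3 - <<'E'
from hk import *
a,_=snap('side');b,_=snap('top')
f=lambda i,x,y:cv2.resize(i[y:y+120,x:x+100,::-1],None,fx=4,fy=4,interpolation=cv2.INTER_CUBIC)
cv2.imwrite('pics/held.png',np.hstack([f(a,200,200),f(b,150,130)]))
s=r.get_state(); print(s['eef_pos'],s['force'])
obs(near=s['eef_pos'])
R=Ro.from_rotvec(s['tcp_rot']).as_matrix(); print(R)
E
```

```text
time: 6.65
eef_pos: [0.506, 0.2793, 0.3062]
tcp_rot: [0.299, 2.517, -0.095]
force: [0.4, -0.0, -0.7]
opening: 0.124
grip_force: 60.1
[0.5072 0.2792 0.3064] [-0.2012 -0.3301 -0.8261]
hook_crown [0.5288 0.2628 0.3425] err 0.0023 (0.56, 0.43)
hook_bend [0.5325 0.2739 0.2205] err 0.001 (0.68, 0.53)
hook_tip [0.5029 0.2783 0.2459] err 0.0038 (0.58, 0.45)
hook_grip [0.5055 0.2741 0.3124] err 0.0005 (0.67, 0.41)
[[-0.7964  0.2354  0.5571]
 [ 0.1927  0.9719 -0.1352]
 [-0.5733 -0.0003 -0.8194]]
```

View pics/held.png

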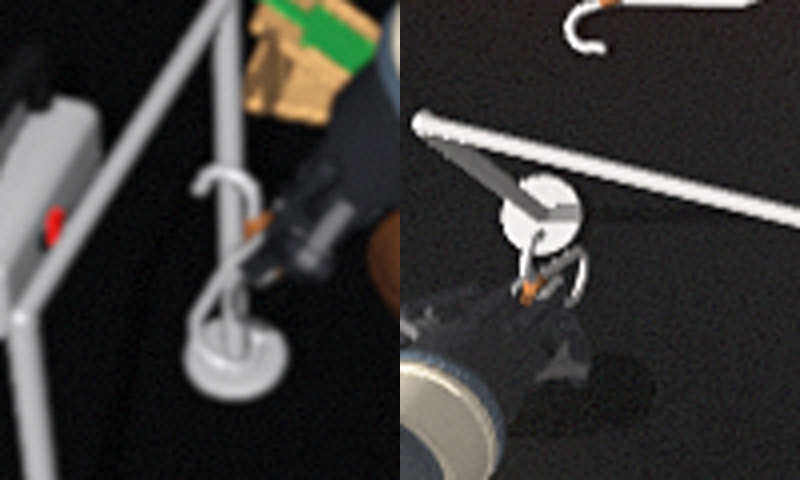

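The hook is held clear of the bar, roughly upright. Next I fit its pose in the gripper from depth.

```bash
cat > fit.py <<'E'
from g import *
from scipy.optimize import least_squares
from scipy.spatial import cKDTree
def curve():
    a=np.linspace(0,np.pi,40)
    top=np.c_[14*np.cos(a),34+14*np.sin(a)]          # x 14 -> -14
    low=np.c_[18*np.cos(a),-84-18*np.sin(a)]         # 18 -> -18
    seg=lambda p,q,n=40:np.linspace(p,q,n)
    return np.vstack([seg((16,31),(14,34),5),top,seg((-14,34),(-14,14)),seg((-14,14),(18,-70),90),seg((18,-70),(18,-84)),low,seg((-18,-84),(-19,-68.5),20)])/1000
C=curve()
def hookpose(off,s=None):   # off: along rail-like x,y,z of block correction + tilt(in-plane) ; hook frame from tool
    s=s or r.get_state(); R=Ro.from_rotvec(s['tcp_rot']).as_matrix()
    Rh=R@tool(0,TILT).T@Ro.from_euler('y',off[3]).as_matrix()
    blk=np.array(s['eef_pos'])+R@np.array([0,0,-.008])+(R@tool(0,TILT).T)@np.array(off[:3])
    return Rh, blk-Rh@np.array([-.021,0,.004])
def world(off,pts,s=None):
    Rh,o=hookpose(off,s); return np.array(pts)@Rh.T+o
def fit(rad=.02,verbose=True,x0=(0,0,0,0)):
    s=r.get_state(); pts=[]
    for c in ('side','top'):
        im,d=snap(c); P=cloud(c,d); hsv=cv2.cvtColor(im,cv2.COLOR_RGB2HSV)
        m=(d>0)&(hsv[...,1]<70)&(hsv[...,2]>100); Q=P[m]
        Rh,o=hookpose(x0,s); l=(Q-o)@Rh
        t,_=cKDTree(np.c_[C[:,0],0*C[:,0],C[:,1]]).query(l)
        g=(t<rad)&((l[:,2]<-.03)|(l[:,2]>.026)); pts.append(Q[g]); print(c,g.sum())
    Q=np.vstack(pts); C3=np.c_[C[:,0],0*C[:,0],C[:,1]]; T=cKDTree(C3)
    def f(p):
        Rh,o=hookpose(p,s); return T.query((Q-o)@Rh)[0]-.0035
    k=least_squares(f,x0,loss='soft_l1',f_scale=.002,x_scale=[.01,.01,.01,.1],diff_step=1e-3)
    print('off',k.x,'rms',np.sqrt(np.median(f(k.x)**2)));return k.x
E
python3 -c "
from fit import *
p=fit(); p=fit(.012,x0=tuple(p)); 
print('tip',world(p,[[-.019,0,-.0685]]),'bend',world(p,[[0,0,-.102]]),'crown',world(p,[[0,0,.048]]))"
```

```text
side 205
top 70
off [ 0.0026  0.0003  0.0008 -0.0348] rms 0.0009809092330659024
side 205
top 69
off [ 0.0024  0.0004  0.0012 -0.0386] rms 0.0008941668439337491
tip [[0.5099 0.2786 0.2416]] bend [[0.5296 0.2738 0.2088]] crown [[0.524  0.2753 0.3587]]
```

```bash
cat >> fit.py <<'E'
OFF=(.0024,.0004,.0012,-.0386); SY=-.135
HOLE=np.array([.6015,-.223,.117])
def tcp_for(local,target,yaw,off=OFF):
    R=tool(yaw,TILT); s={'eef_pos':np.zeros(3),'tcp_rot':Ro.from_matrix(R).as_rotvec()}
    return np.array(target)-world(off,[local],s)[0],R
TIP=[-.0188,0,-.0685]
def totip(target,yaw=SY): p,R=tcp_for(TIP,target,yaw); to(p,R)
E
python3 -c "
from fit import *
pre=HOLE+L(0,.08,0,SY); print(pre)
totip([.45,0.0,.26]); totip(np.r_[pre[:2],.2]); totip(np.r_[pre[:2],.1])"
```

```text
[ 0.6123 -0.1437  0.117 ]
t 7.9 pos [0.5073 0.2788 0.3062] target [ 0.4472 -0.      0.3246] shift [-0.2005 -0.9295  0.0614] turn [ 0.0001 -0.0001  0.0164]
t 7.9 pos [0.5073 0.2788 0.3062] target [ 0.6094 -0.1437  0.2646] shift [ 0.3404 -1.4086 -0.1386] turn [ 0.0001 -0.0001  0.0164]
t 7.9 pos [0.5073 0.2788 0.3062] target [ 0.6094 -0.1437  0.1646] shift [ 0.3404 -1.4086 -0.4719] turn [ 0.0001 -0.0001  0.0164]
```

```bash
python3 -m handwheel '[[[-0.1,0,0.06],[0,0,0],0],[[-0.2,-0.1,0.1],[0,0,0],0],[[-0.2,-0.26,0.1],[0,0,0.005],0],[[-0.2,-0.42,0.1],[0,0,0.01],0],[[-0.2,-0.58,0.1],[0,0,0.0164],0],[[-0.2,-0.74,0.1],[0,0,0.0164],0],[[-0.2,-0.86,0.08],[0,0,0.0164],0],[[-0.2,-0.93,0.06],[0,0,0.0164],0]]' 80
python3 -c "
from fit import *
pre=HOLE+L(0,.08,0,SY)
totip(np.r_[pre[:2],.2]); totip(np.r_[pre[:2],.1])"
```

```text
time: 8.9
eef_pos: [0.4471, -0.0021, 0.3244]
tcp_rot: [0.174, 2.525, -0.056]
force: [-0.3, -0.7, -0.7]
opening: 0.12
grip_force: 80.7
t 8.9 pos [ 0.4471 -0.0021  0.3244] target [ 0.6094 -0.1437  0.2646] shift [ 0.541  -0.472  -0.1993] turn [0.0001 0.0001 0.0004]
t 8.9 pos [ 0.4471 -0.0021  0.3244] target [ 0.6094 -0.1437  0.1646] shift [ 0.541  -0.472  -0.5327] turn [0.0001 0.0001 0.0004]
```

```bash
python3 -m handwheel '[[[0.08,-0.12,0],[0,0,0],0],[[0.18,-0.24,0],[0,0,0],0],[[0.28,-0.36,-0.05],[0,0,0],0],[[0.38,-0.47,-0.1],[0,0,0],0],[[0.47,-0.472,-0.15],[0,0,0],0],[[0.541,-0.472,-0.2],[0,0,0],0],[[0.541,-0.472,-0.2],[0,0,0],0],[[0.541,-0.472,-0.2],[0,0,0],0]]'
python3 -c "
from fit import *
p=fit(.012,x0=OFF); print('tip',world(p,[TIP]))
for c in ('side','top'):
    im,d=snap(c); P=cloud(c,d); hsv=cv2.cvtColor(im,cv2.COLOR_RGB2HSV)
    g=(hsv[...,0]>45)&(hsv[...,0]<80)&(hsv[...,1]>150)&(hsv[...,2]>60)&(P[...,1]<-.1)
    G=P[g]; ax=np.array([np.cos(.611)*np.cos(SY),np.cos(.611)*np.sin(SY),np.sin(.611)])
    y=np.array([-np.sin(SY),np.cos(SY),0]); n=np.cross(ax,y); n=n*np.sign(n[2]); D=G-HOLE
    e=D@ax; w=D@y; E=e>-.018
    print(c,'along max',np.percentile(e,[1,97,99.5]),'eye lateral',np.percentile(w[E],[2,50,98]),'normal',np.median((D@n)[E]),np.median(D@n),'lat blade',np.median(w[e<-.08]),'handle',np.median(w[(e<-.03)&(e>-.08)]))
    for q in r.place_of(c,'spatula')[:2]: print(q['confidence'],at_z(c,np.array(q['point'])*[560,420],.117))
a,_=snap('side');b,_=snap('top')
f=lambda i,x,y:cv2.resize(i[y:y+120,x:x+100,::-1],None,fx=4,fy=4,interpolation=cv2.INTER_CUBIC)
cv2.imwrite('pics/pre.png',np.hstack([f(a,205,145),f(b,300,130)]))"
```

```text
time: 9.9
eef_pos: [0.6092, -0.1416, 0.2643]
tcp_rot: [0.171, 2.527, -0.054]
force: [0.4, -0.4, -0.7]
opening: 0.126
grip_force: 80.6
side 133
top 37
off [ 0.0022  0.002   0.0012 -0.0468] rms 0.0009617417824483792
tip [[ 0.6126 -0.1402  0.2003]]
side along max [-0.1429  0.0156  0.0204] eye lateral [-0.1282 -0.0028  0.0259] normal -0.0002589744946262303 -0.0004892726788587068 lat blade 0.0019395270375081274 handle 1.759487414986403e-05
0.66 [ 0.6037 -0.2284  0.117 ]
top along max [-0.0166  0.0199  0.0205] eye lateral [-0.0232 -0.0196 -0.0102] normal 0.0012924439096871118 0.0012924439096871118 lat blade nan handle nan
0.38 [ 0.6096 -0.2286  0.117 ]
  return _methods._mean(a, axis=axis, dtype=dtype,
  ret = ret.dtype.type(ret / rcount)
```

View pics/pre.png

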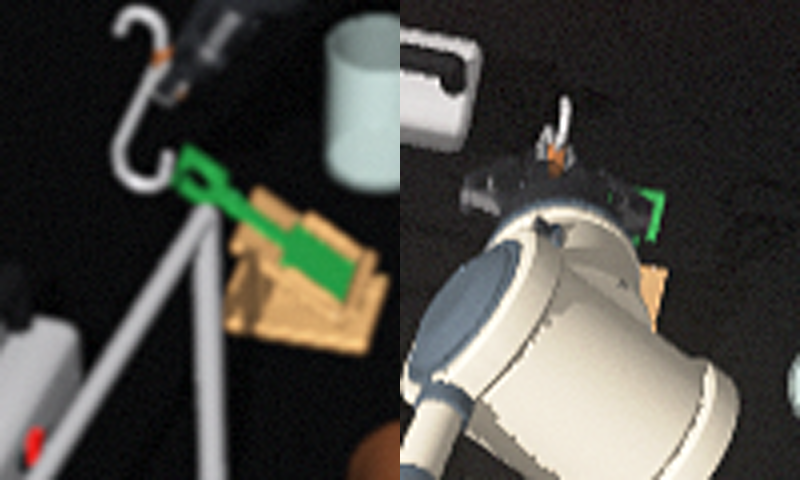

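```bash
python3 -m handwheel '[[[0,0,-0.12],[0,0,0],0],[[0,0,-0.24],[0,0,0],0],[[0,0,-0.34],[0,0,0],0],[[0,0,-0.34],[0,0,0],0],[[-0.008,-0.07,-0.34],[0,0,0],0],[[-0.016,-0.14,-0.34],[0,0,0],0],[[-0.024,-0.21,-0.34],[0,0,0],0],[[-0.032,-0.283,-0.34],[0,0,0],0]]'
cat > chk.py <<'E'
from fit import *
import sys
s=r.get_state(); print(s['eef_pos'],s['force'])
p=fit(.012,x0=(.0022,.001,.0012,-.043)); print('tip',world(p,[TIP]),world((.0022,.001,.0012,-.043),[TIP]))
a,_=snap('side');b,_=snap('top')
cv2.imwrite('pics/%s.png'%sys.argv[1],cv2.resize(a[150:230,220:320,::-1],None,fx=6,fy=6,interpolation=cv2.INTER_CUBIC))
E
python3 chk.py under
```

```text
time: 11.3
eef_pos: [0.6004, -0.2276, 0.164]
tcp_rot: [0.17, 2.525, -0.056]
force: [-0.1, -0.2, 0.1]
opening: 0.127
grip_force: 80.6
[ 0.6004 -0.2276  0.164 ] [-0.1172 -0.1554  0.0544]
side 99
top 38
off [ 0.0024  0.0007  0.0018 -0.0375] rms 0.0011399282724687695
tip [[ 0.6034 -0.2289  0.1   ]] [[ 0.6037 -0.2286  0.0995]]
```

View pics/under.png

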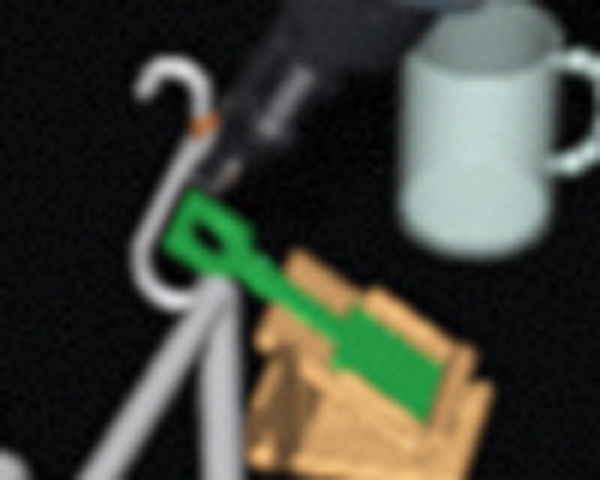

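The hook's bend is under the eye plate (crop ≈(200,240)) and its shank is past the plate's end. I'll correct y by about 3 mm and raise in stages, watching the force.

```bash
python3 -m handwheel '[[[0,0.01,0],[0,0,0],0],[[0,0.01,0.02],[0,0,0],0],[[0,0.01,0.04],[0,0,0],0],[[0,0.01,0.06],[0,0,0],0],[[0,0.01,0.08],[0,0,0],0],[[0,0.01,0.08],[0,0,0],0]]'
python3 chk.py in
```

```text
time: 12.25
eef_pos: [0.6002, -0.2237, 0.1868]
tcp_rot: [0.171, 2.526, -0.055]
force: [0.0, -0.4, -1.4]
opening: 0.126
grip_force: 80.7
[ 0.6002 -0.2237  0.1868] [ 0.041  -0.3968 -1.3504]
side 105
top 36
off [ 0.0021  0.0025  0.0013 -0.0362] rms 0.0011271022054498117
tip [[ 0.6026 -0.2215  0.1217]] [[ 0.603  -0.2231  0.1216]]
```

View pics/in.png

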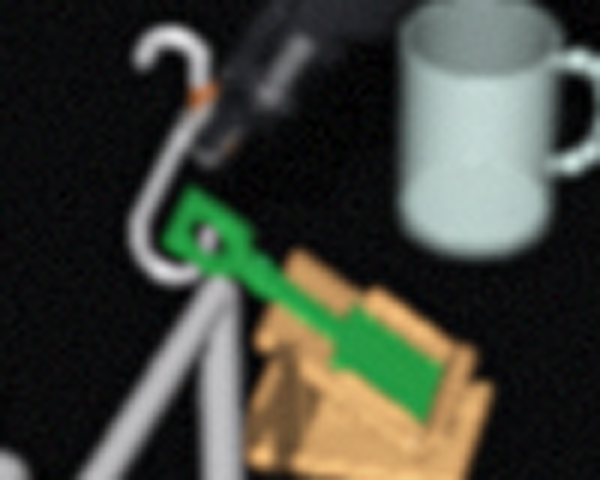

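The tip shows in the hole at crop (207,238), and the spatula hasn't moved. Next I seat it in the bend, then lift along an arc towards the robot so the blade swings as little as possible.

```bash
python3 -m handwheel '[[[0,0,0.04],[0,0,0],0],[[0,0,0.07],[0,0,0],0],[[-0.02,0.003,0.105],[0,0,0],0],[[-0.05,0.006,0.145],[0,0,0],0],[[-0.08,0.01,0.185],[0,0,0],0],[[-0.11,0.015,0.215],[0,0,0],0],[[-0.14,0.02,0.24],[0,0,0],0],[[-0.17,0.023,0.26],[0,0,0],0]]'
python3 -m handwheel '[[[-0.04,0.005,0.025],[0,0,0],0],[[-0.08,0.01,0.045],[0,0,0],0],[[-0.12,0.016,0.06],[0,0,0],0],[[-0.15,0.02,0.075],[0,0,0],0],[[-0.18,0.024,0.09],[0,0,0],0],[[-0.2,0.027,0.11],[0,0,0],0],[[-0.2,0.027,0.13],[0,0,0],0],[[-0.2,0.027,0.15],[0,0,0],0]]'
python3 - <<'E'
from fit import *
a,_=snap('side');b,_=snap('top')
cv2.imwrite('pics/lift.png',cv2.resize(np.hstack([a[110:250,200:340,::-1],b[130:270,290:430,::-1]]),None,fx=2.8,fy=2.8,interpolation=cv2.INTER_CUBIC))
E
```

```text
time: 13.45
eef_pos: [0.5484, -0.2167, 0.2646]
tcp_rot: [0.171, 2.526, -0.055]
force: [0.4, -0.2, -1.2]
opening: 0.126
grip_force: 80.7
time: 14.45
eef_pos: [0.4893, -0.2088, 0.3097]
tcp_rot: [0.171, 2.526, -0.055]
force: [-0.4, 0.6, -1.8]
opening: 0.131
grip_force: 80.6
```

View pics/lift.png

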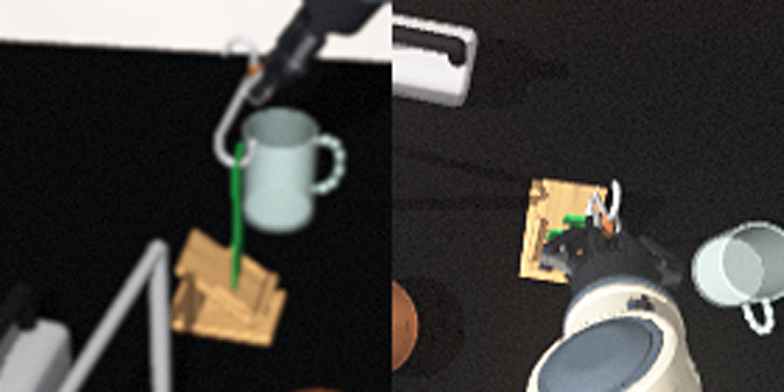

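The spatula hangs upright on the lower bend at side crop (237,150–285), just clear of the rest. Next: raise it and carry it to the rail.

```bash
cat >> fit.py <<'E'
CR=[0,0,.048]
def tocrown(lx,ly,z,yaw=RY): p,R=tcp_for(CR,L(lx,ly,z),yaw,(.0022,.001,.0013,-.039)); to(p,R)
E
python3 - <<'E'
from fit import *
s={'eef_pos':np.array([.5755,.2623,.2837]),'tcp_rot':Ro.from_matrix(tool(RY,TILT)).as_rotvec()}
c=world((.0022,.001,.0013,-.039),[CR],s)[0]; print('crown at grasp local',L(c[0],c[1],c[2],-RY))
tocrown(.4155,.365,.40)   # high, in front
tocrown(.4555,.365,.3345+.023)
tocrown(.5155,.365,.3345+.023)
E
```

```text
crown at grasp local [0.5141 0.3919 0.3363]
t 14.55 pos [ 0.4895 -0.2089  0.31  ] target [0.4734 0.2595 0.3474] shift [-0.0538  1.5613  0.1245] turn [ 0.0002  0.     -0.0165]
t 14.55 pos [ 0.4895 -0.2089  0.31  ] target [0.5122 0.25   0.3049] shift [ 0.0757  1.5298 -0.0172] turn [ 0.0002  0.     -0.0165]
t 14.55 pos [ 0.4895 -0.2089  0.31  ] target [0.5705 0.2358 0.3049] shift [ 0.2701  1.4825 -0.0172] turn [ 0.0002  0.     -0.0165]
```

```bash
python3 -m handwheel '[[[0,0,0.03],[0,0,0],0],[[0,0,0.08],[0,0,0],0],[[0,0,0.13],[0,0,0],0],[[0,0,0.18],[0,0,0],0],[[-0.01,0.01,0.21],[0,0,0],0],[[-0.02,0.04,0.22],[0,0,0],0],[[-0.03,0.09,0.22],[0,0,0],0],[[-0.04,0.16,0.22],[0,0,-0.002],0]]'
python3 -m handwheel '[[[-0.005,0.07,0],[0,0,0],0],[[-0.01,0.14,0],[0,0,-0.002],0],[[-0.015,0.21,0],[0,0,-0.004],0],[[-0.02,0.28,0],[0,0,-0.006],0],[[-0.02,0.35,0],[0,0,-0.008],0],[[-0.02,0.42,0],[0,0,-0.01],0],[[-0.02,0.49,0],[0,0,-0.012],0],[[-0.02,0.56,0],[0,0,-0.014],0]]'
python3 -m handwheel '[[[0,0.07,0],[0,0,0],0],[[0,0.14,0],[0,0,0],0],[[0,0.21,0],[0,0,0],0],[[0,0.28,0],[0,0,0],0],[[0,0.35,0],[0,0,0],0],[[0,0.42,0],[0,0,0],0],[[0,0.48,0],[0,0,0],0],[[0,0.53,0],[0,0,0],0]]'
python3 - <<'E'
from fit import *
tocrown(.4155,.365,.36); tocrown(.4755,.365,.358)
E
```

```text
time: 15.55
eef_pos: [0.4764, -0.1596, 0.3745]
tcp_rot: [0.188, 2.526, -0.059]
force: [-0.7, 0.3, -1.0]
opening: 0.126
grip_force: 80.5
time: 16.55
eef_pos: [0.4702, 0.0088, 0.3746]
tcp_rot: [0.298, 2.517, -0.094]
force: [-0.4, -1.9, -1.9]
opening: 0.131
grip_force: 80.6
time: 17.55
eef_pos: [0.47, 0.1676, 0.3746]
tcp_rot: [0.296, 2.517, -0.094]
force: [0.6, 0.5, -2.6]
opening: 0.126
grip_force: 80.6
t 17.55 pos [0.47   0.1676 0.3746] target [0.4734 0.2595 0.3074] shift [ 0.0112  0.3061 -0.224 ] turn [ 0.     -0.0002 -0.0007]
t 17.55 pos [0.47   0.1676 0.3746] target [0.5317 0.2453 0.3054] shift [ 0.2055  0.2589 -0.2307] turn [ 0.     -0.0002 -0.0007]
```

```bash
python3 -m handwheel '[[[0,0.05,0],[0,0,0],0],[[0,0.1,0],[0,0,0],0],[[0,0.15,-0.02],[0,0,0],0],[[0.005,0.2,-0.06],[0,0,0],0],[[0.01,0.25,-0.11],[0,0,0],0],[[0.01,0.28,-0.16],[0,0,0],0],[[0.011,0.3,-0.2],[0,0,0],0],[[0.011,0.306,-0.224],[0,0,0],0]]'
python3 -m handwheel '[[[0,0,0],[0,0,0],0],[[0,0,0],[0,0,0],0],[[0,0,0],[0,0,0],0],[[0,0,0],[0,0,0],0],[[0,0,0],[0,0,0],0],[[0,0,0],[0,0,0],0],[[0,0,0],[0,0,0],0],[[0,0,0],[0,0,0],0]]'
python3 - <<'E'
from fit import *
p=fit(.012,x0=(.0022,.001,.0013,-.039)); c=world(p,[CR])[0]; print('crown local',L(*c,-RY))
tocrown(.4755,.365,.358); tocrown(.515,.365,.358)
for i in range(5):
    im,d=snap('side');P=cloud('side',d); hsv=cv2.cvtColor(im,cv2.COLOR_RGB2HSV)
    g=(hsv[...,0]>45)&(hsv[...,0]<80)&(hsv[...,1]>150)&(hsv[...,2]>60)&(P[...,1]>.1)
    G=P[g]; print(g.sum(),G.min(0),G.max(0),G[G[:,2]<G[:,2].min()+.04].mean(0),G[G[:,2]>G[:,2].max()-.03].mean(0))
E
```

```text
time: 18.55
eef_pos: [0.474, 0.2585, 0.3073]
tcp_rot: [0.297, 2.517, -0.095]
force: [-0.4, 0.3, -1.6]
opening: 0.129
grip_force: 80.6
time: 19.55
eef_pos: [0.4743, 0.2581, 0.308]
tcp_rot: [0.298, 2.517, -0.095]
force: [1.1, 1.1, -2.5]
opening: 0.129
grip_force: 80.6
side 195
top 69
off [ 0.0024  0.0003  0.0016 -0.034 ] rms 0.0010584967743127334
crown local [0.4173 0.3634 0.3608]
t 19.65 pos [0.4743 0.2582 0.308 ] target [0.5317 0.2453 0.3054] shift [ 0.191  -0.0428 -0.0087] turn [ 0.0001 -0.0001 -0.0004]
t 19.65 pos [0.4743 0.2582 0.308 ] target [0.57   0.236  0.3054] shift [ 0.319  -0.074  -0.0087] turn [ 0.0001 -0.0001 -0.0004]
351 [ 0.4002  0.1202 -0.0049] [0.5231 1.0694 1.1025] [ 0.51    0.1886 -0.    ] [0.4002 1.0694 1.1025]
344 [ 0.4002  0.1028 -0.0036] [0.5263 1.0694 1.1025] [0.5086 0.1871 0.0001] [0.4002 1.0694 1.1025]
342 [ 0.4884  0.1098 -0.0039] [0.5261 0.285  0.223 ] [ 0.5091  0.198  -0.0001] [0.4959 0.2579 0.2134]
342 [ 0.4885  0.1007 -0.0049] [0.5261 0.2846 0.2235] [0.5093 0.1989 0.0003] [0.4961 0.2579 0.2141]
338 [ 0.4002  0.1193 -0.0036] [0.5232 1.0694 1.1025] [0.5107 0.204  0.0007] [0.4002 1.0694 1.1025]
```

```bash
python3 -m handwheel '[[[0.02,-0.005,-0.004],[0,0,0],0],[[0.05,-0.012,-0.0087],[0,0,0],0],[[0.08,-0.018,-0.0087],[0,0,0],0],[[0.11,-0.025,-0.0087],[0,0,0],0],[[0.14,-0.032,-0.0087],[0,0,0],0],[[0.165,-0.038,-0.0087],[0,0,0],0],[[0.185,-0.042,-0.0087],[0,0,0],0],[[0.191,-0.044,-0.0087],[0,0,0],0]]'
python3 -m handwheel '[[[0.02,-0.005,0],[0,0,0],0],[[0.045,-0.011,0],[0,0,0],0],[[0.07,-0.016,0],[0,0,0],0],[[0.095,-0.022,0],[0,0,0],0],[[0.115,-0.027,0],[0,0,0],0],[[0.128,-0.031,0],[0,0,0],0],[[0.128,-0.031,0],[0,0,0],0],[[0.128,-0.031,0],[0,0,0],0]]'
python3 - <<'E'
from fit import *
p=fit(.008,x0=(.0022,.001,.0013,-.036)); c=world(p,[CR])[0]; print('crown local',L(*c,-RY))
tocrown(.515,.365,.336)
E
```

```text
time: 20.9
eef_pos: [0.532, 0.2448, 0.3053]
tcp_rot: [0.298, 2.516, -0.095]
force: [-0.0, 0.7, -2.0]
opening: 0.127
grip_force: 80.6
time: 21.9
eef_pos: [0.5698, 0.2357, 0.3053]
tcp_rot: [0.298, 2.517, -0.095]
force: [-0.4, -0.1, -1.5]
opening: 0.126
grip_force: 80.6
side 155
top 45
off [ 0.0033  0.0006  0.0001 -0.0396] rms 0.0010173744064306603
crown local [0.516  0.3643 0.3568]
t 22.0 pos [0.5698 0.2357 0.3054] target [0.57   0.236  0.2834] shift [ 0.0006  0.0009 -0.0734] turn [ 0.0001 -0.0001 -0.0005]
```

Over the bar with no contact. Lowering gently until the force changes.

```bash
python3 -m handwheel '[[[0,0,-0.02],[0,0,0],0],[[0,0,-0.04],[0,0,0],0],[[0,0,-0.055],[0,0,0],0],[[0,0,-0.065],[0,0,0],0],[[0,0,-0.07],[0,0,0],0],[[0,0,-0.073],[0,0,0],0],[[0,0,-0.073],[0,0,0],0],[[0,0,-0.073],[0,0,0],0]]' 40
python3 - <<'E'
from fit import *
s=r.get_state(); print(s['force'],s['torque'])
p=fit(.008,x0=(.0022,.001,.0013,-.036)); c=world(p,[CR])[0]; print('crown local',L(*c,-RY))
E
```

```text
time: 23.0
eef_pos: [0.5702, 0.2357, 0.2838]
tcp_rot: [0.298, 2.516, -0.094]
force: [-2.0, -0.7, 3.6]
opening: 0.126
grip_force: 81.5
[-2.0305 -0.7442  3.5567] [-0.101   0.0802 -0.1067]
side 187
top 47
off [ 0.003   0.0008 -0.0004 -0.0421] rms 0.000984397418905756
crown local [0.5159 0.3646 0.3348]
```

```bash
python3 -m handwheel '[[[0,0,0],[0,0,0],0.02],[[0,0,0],[0,0,0],0.05],[[0,0,0],[0,0,0],0.1],[[0,0,0],[0,0,0],0.14],[[0,0,0],[0,0,0],0.17],[[0,0,0],[0,0,0],0.25],[[0,0,0],[0,0,0],0.4],[[0,0,0],[0,0,0],0.5]]' 20
python3 -m handwheel '[[[0,0,0],[0,0,0],0.5],[[0,0,0],[0,0,0],0.5],[[-0.02,0.005,0.03],[0,0,0],0.5],[[-0.05,0.012,0.07],[0,0,0],0.5],[[-0.09,0.022,0.13],[0,0,0],0.5],[[-0.14,0.034,0.2],[0,0,0],0.5],[[-0.2,0.05,0.29],[0,0,0],0.5],[[-0.3,0.07,0.4],[0,0,0],0.5]]'
python3 -m handwheel '[[[-0.1,0,0.05],[0,0,0],0.5],[[-0.2,0,0.1],[0,0,0],0.5],[[-0.3,0,0.1],[0,0,0],0.5],[[-0.3,0,0.1],[0,0,0],0.5],[[-0.3,0,0.1],[0,0,0],0.5],[[-0.3,0,0.1],[0,0,0],0.5],[[-0.3,0,0.1],[0,0,0],0.5],[[-0.3,0,0.1],[0,0,0],0.5]]'
python3 - <<'E'
from fit import *
for i in range(6):
    im,d=snap('side');P=cloud('side',d); hsv=cv2.cvtColor(im,cv2.COLOR_RGB2HSV)
    g=(hsv[...,0]>45)&(hsv[...,0]<80)&(hsv[...,1]>150)&(hsv[...,2]>60)
    v,u=np.nonzero(g); k=v>v.max()-8; print(g.sum(),u[k].mean().round(2),v.max(),u[v<v.min()+8].mean().round(2))
b,_=snap('top')
cv2.imwrite('pics/end.png',np.hstack([cv2.resize(im[150:390,150:330,::-1],(450,600)),cv2.resize(b[110:310,130:430,::-1],(350,600)) ]))
E
```

```text
time: 24.1
eef_pos: [0.57, 0.2356, 0.2834]
tcp_rot: [0.298, 2.517, -0.095]
force: [-1.2, -0.9, -0.4]
opening: 0.498
grip_force: 0.0
time: 25.1
eef_pos: [0.4789, 0.2566, 0.4049]
tcp_rot: [0.298, 2.517, -0.094]
force: [-0.3, 1.2, 0.5]
opening: 0.499
grip_force: 0.0
time: 26.1
eef_pos: [0.3902, 0.2565, 0.4333]
tcp_rot: [0.298, 2.517, -0.095]
force: [-0.4, 0.4, 0.2]
opening: 0.499
grip_force: 0.0
412 235.05 331 235.56
413 235.0 331 235.47
412 235.0 331 235.64
409 235.0 331 235.56
410 234.97 331 235.47
410 234.97 331 235.47
```

View pics/end.png

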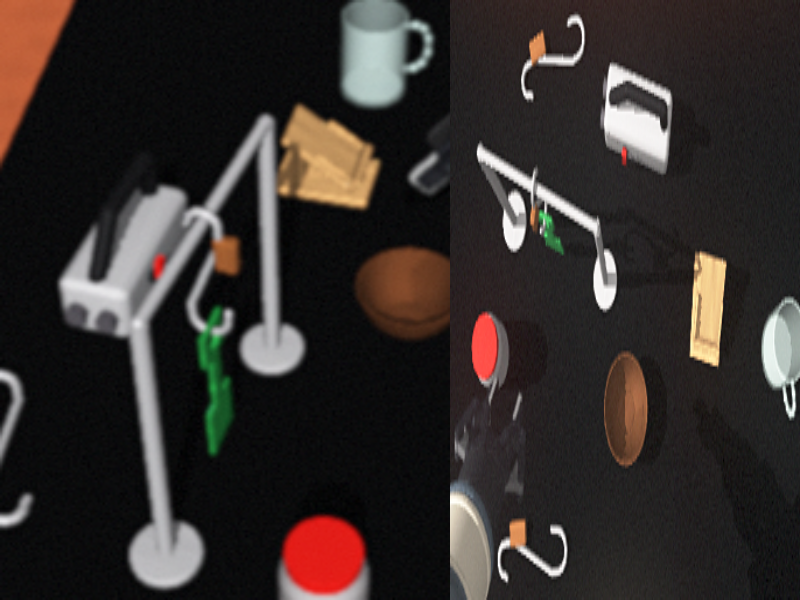

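The hook is over the bar at (205,215) and the spatula hangs straight and still from its lower bend at (215,310–455). The rest is empty, the bystanders look unmoved, and the gripper is clear of everything.

```bash
python3 -c "
from workcell import r
print(r.close_job())"
```

```text
the job is handed in; nothing more can be done
None
```

The S-hook hangs back over the bar between the posts with the green spatula straight and still on its lower bend, the bystanders look undisturbed, and the job was handed in at about 26 s with the robot clear.

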